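Hold the offset lever level over its fixture

TASK

First swing the fixture's clamp arm round to its load position, straight over the raised steel index rib and parallel to the long edge of the base plate. Then pick up the cast offset lever by its bar at its balance point, which lies nearer the heavy boss, and hold it level and still about 40 mm above the two nest rings, the large boss centred over the large ring and the small boss over the small ring. Finish while holding it there (do not set it down) so that its fit can be checked, and leave the binding clip, the thread spool and the thimble undisturbed.

Things in the scene. Friction and masses are not known exactly. Their poses are not given: they have to be found in the camera images.
- offset_lever: Loose cast aluminium lever of bare metal, about 0.4 to 0.65 kg, lying flat on the bench. Origin: centre of the underside of its large round boss (48 mm diameter, 36 mm high, with a 2.5 mm collar on top). From there a straight flat-sided bar, 14 mm wide and 22 mm high (its underside 10 mm and its top 32 mm above the underside of the bosses), runs along the body's +x to x = 145 mm, then bends slightly to +y to the small boss. z is up.
- lever_balance (a point): The lever's balance point, inside the bar at mid-height: 53 mm along +x from the axis of the large boss (29 mm outside its rim), 21 mm above the underside. Gripping the bar across its 14 mm width within about 15 mm of here along the bar counts as gripping at the balance point.
- lever_boss (a point): Centre of the underside of the large boss (the lever's origin).
- lever_tip (a point): Centre of the underside of the small boss, 22 mm diameter, 36 mm high, at (165, 10, 0) mm in the lever's frame.
- fixture: Loading fixture fixed on the bench: grey base plate 230 (x) x 120 (y, from -70 to +50) x 12 mm with two steel nest rings on top, and a swing clamp. Origin: on the bench, midway along the plate and 50 mm inside its +y edge. A raised steel index rib (62 x 6 mm, 4 mm high) along the plate's -y edge, from x = 47 to 109 mm at y = -50 mm, marks the clamp's load position.
- nest_large (a point): Centre of the top rim of the large nest ring (64 mm outside, 52 mm inside, 8 mm high), 20 mm above the bench, at (-80, 0, 20) mm in the fixture's frame.
- nest_small (a point): Centre of the top rim of the small nest ring (38 mm outside, 26 mm inside, 8 mm high), 20 mm above the bench, at (85, 10, 20) mm in the fixture's frame.
- swing_clamp (a joint): Angle of the clamp arm (rad, 0 to 2.4) about its vertical pivot. At 0 the arm points along the fixture's +y, across the plate between the nests; it grows clockwise seen from above. 1.57 is the load position, the arm pointing along the fixture's +x over the index rib (within 0.12). A light friction of about 0.12 N m holds it where it is left. It starts between 0 and 0.5.
- clamp_hinge (a point): On the clamp's vertical pivot axis, 51 mm above the bench, at (20, -50, 51) mm in the fixture's frame; the pivot bolt's top is 63 mm above the bench.
- clamp_handle (a point): On the axis of the clamp's upright black round handle, 16 mm diameter, 85 mm from the pivot axis. This point is 86 mm above the bench; the handle rises from the arm's top (56 mm above the bench) to 106 mm.
- clip_clamp: Bystander: binding clip, 22 x 83 x 28 mm, lying on the bench; origin under its centre.
- yarn_spool: Bystander: standing thread spool, 33 mm diameter, 58 mm high; origin under its centre.
- steel_thimble: Bystander: steel thimble, 20 mm diameter, 24 mm high; origin under its centre.

How it is judged:
By the outcome, as a careful person would: the job done as asked, in the order asked, and still so for the second after the job is handed in, while the arm keeps its last pose, push and grip.
It also fails if it takes over 51 s, if anything falls off the work surface, if the arm or the gripper's body presses on something with over 40 N, if the wrist force passes 120 N, or if a joint passes its speed limit or range.

ROBOT

A 7-joint arm with a two-finger parallel gripper is mounted at the origin on a cart in front of the work surface, level with it; the furniture and walls round the work are solid. World frame = base frame: x ahead of the robot, y to its left, z up, the work surface at z = 0. Lengths are in mm, angles in rad, forces in N, time in s.
With the tool pointing down it reaches from about 400 to 875 mm from the base axis. Payload 6.5 kg.
Tool frame: the origin (TCP) lies at the very end of the fingers, on their centre line; the grasp point (between the pads) lies 19 mm behind it; z points along the fingers, y is the line along which they close (so a half turn about z gives the same grasp; the last joint's range is limited). The gripper opens to 85 mm and grips with 20 to 120 N. Pads are 22 mm wide; open, the fingers measure 114 mm over their backs; the gripper's body (76 mm by 85 mm) begins 54 mm behind the grasp point. The pads swing forward as they close: fully open they stand 13 mm farther back than shut.
Start: joints at [1.274, 0.536, -0.004, 1.538, 0.003, 1.067, -0.071], TCP at [148.688, -632.758, 231.29] pointing down, gripper open.
Joint ranges: [-2.7, 2.7], [-0.37, 2.16], [-1.27, 1.26], [0.24, 2.4], [-1.31, 4.45], [0.19, 1.91], [-2.76, 2.76]. Speed limits (rad/s): [2.39, 2.39, 3.14, 3.14, 3.14, 3.14, 3.14].

INTERFACE

Orientations are given as a unit quaternion [w, x, y, z].
In Python, from cell import manip, viewer, spotter gives the robot as it stands.
- The arm moves only by the shell command python3 -m jog 'ROWS' [FORCE]. ROWS is JSON, a list that holds one entry, the list of rows, each a list of 7 numbers: the turn, a rotation vector about the tool's x, y, z each as a share of pi rad, from -1 to 1, then the shift along the tool's x, y, z each as a share of 40 cm, from -1 to 1, then the closure, from -1 (fully open) to 1 (shut). In form: [[[rx, ry, rz, dx, dy, dz, jaw], ...]]. A call has 1 to 20 rows; each row is the pose to reach, as a shift and turn from the pose commanded when the call began, along the tool's axes at that moment, turning the shorter way round; what a row does not reach only later rows make up. A row lasts 1/12 s, in which the tool goes at most 41.7 mm and 7.16 degrees, less where a joint would pass 70% of its speed; a pose out of reach is approached as far as the arm can. A call with a number of a shift or a turn outside -1 to 1 is refused whole. A call with a gripper value outside its range is refused whole. The fingers move at their own pace and stop on an object; FORCE is the grip in N (left out, the last holds). Time passes only in rows, so rows that repeat a pose let the fingers close. It gives the time, the measured TCP pose, the force, the opening and the grip force at its end, in the units of the state.
- manip.observe(): the state, without advancing time (a new reading comes with each control period).
- viewer.read_camera(name): name is "side" or "top" or "wrist"; returns a dict with "color" (480x640x3 uint8, red, green, blue), "fx", "fy", "cx", "cy" (pixels), "k1" (the pictures are not rectified: a ray, as slopes to the right and down, at radius r is drawn at 1 + k1 r^2 times it, then the intrinsics apply), "R" (3x3) and "t" (3): a world point X has camera coordinates R X + t. Camera axes: x right, y down, z forward; pixel columns grow to the right and rows downward; lengths in mm; the calibration is good to about 2 mm. A picture is of the moment at which its call begins. There is no depth.
- manip.finish_job(): hands the job in; it is judged then, once.
Trained networks look in a picture, given as the dict that the camera call returned (one of the last four; its "shot" number tells which), for a name from the list of things; names that differ only in an ending like _2 or _b are one class to them, and where a whole thing is asked for, a point or a joint stands for the part that bears it (a point fixed in the world has none). Each returns a list of dicts, best first, with "score" (0 to 1); they miss things now and then, are a little off and sometimes report something else, mostly with a low value. They report only what shows in the picture. A call takes as long as a camera call.
- spotter.find_in(picture, label): "extent" ([left, top, right, bottom] as shares, 0 to 1, of the picture: columns of its width, rows of its height, round what is visible of it).
- spotter.trace(picture, label): "mask" (480x640 bool, what is visible of it) and "extent" ([left, top, right, bottom] as shares, 0 to 1, of the picture: columns of its width, rows of its height, round what is visible of it).
- spotter.tip_of(picture, label): "at" ([row, column] as shares, 0 to 1, of the picture: columns of its width, rows of its height: a listed point, or the origin of a listed thing).
The state is a dict: "clock": time; "joint_pos": joint angles; "joint_vel": joint speeds; "effort": joint torques, N m; "tool_pos": TCP position; "ee_rot": TCP orientation; "contact_force": force on the tool from outside, world axes, zero at the start; "moment": the same for the moment, N m; "gripper_width": finger opening in mm; "gripper_force": force on a finger pad.
Only numpy, scipy, OpenCV 4.12 (cv2) and the standard library are available. Lean on these libraries where they do the work, as an engineer would, in place of code of your own. Each camera call takes 0.05 s, during which the arm holds its last target. There are 200 camera calls.

## Working session

There is one attempt and no reset: what is moved stays moved. The work goes in short steps, Python scripts to look and compute and a shell command to move; the robot and the scene stay as the last step left them, time stands still between calls to the robot, and variables do not carry over. Pictures are saved under pics/ and viewed, at most 10 in all, crops included, and the job is handed in when it is done.

```bash
ls; mkdir -p pics; cat > h.py <<'E'
import numpy as np, cv2, json
from cell import manip, viewer, spotter
def px2ray(c,u,v):
    K=np.array([[c['fx'],0,c['cx']],[0,c['fy'],c['cy']],[0,0,1.]])
    p=cv2.undistortPoints(np.array([[[u,v]]],float),K,np.array([c['k1'],0,0,0,0.]))[0,0]
    R=np.array(c['R']);t=np.array(c['t'])
    return -R.T@t, R.T@np.array([p[0],p[1],1])
def at_z(c,u,v,z):
    o,d=px2ray(c,u,v); return o+d*(z-o[2])/d[2]
def proj(c,X):
    K=np.array([[c['fx'],0,c['cx']],[0,c['fy'],c['cy']],[0,0,1.]])
    R=np.array(c['R'],float)
    return cv2.projectPoints(np.array(X,float).reshape(-1,1,3),cv2.Rodrigues(R)[0],np.array(c['t'],float),K,np.array([c['k1'],0,0,0,0.]))[0][:,0]
E
python3 - <<'E'
from h import *
for n in ('top','side'):
    c=viewer.read_camera(n); cv2.imwrite(f'pics/{n}0.png',c['color'][:,:,::-1])
    o,_=px2ray(c,320,240); print(n,o.round(),c['fx'],c['k1'])
    for l,z in dict(lever_boss=0,lever_tip=0,lever_balance=21,nest_large=20,nest_small=20,clamp_hinge=51,clamp_handle=86,fixture=0,clip_clamp=0,yarn_spool=0,steel_thimble=0).items():
        r=spotter.tip_of(c,l)
        for q in r[:2]:
            v,u=q['at'][0]*480,q['at'][1]*640
            print(l,round(q['score'],2),round(u),round(v),at_z(c,u,v,z).round())
s=manip.observe();print(s['clock'],s['tool_pos'],s['ee_rot'])
E
```

```text
pics
top [ 393.   62. 1000.] 439.651188916008 0.015229270631081187
lever_boss 0.67 351 229 [593.  -8.   0.]
lever_tip 0.68 363 167 [743. -41.   0.]
lever_balance 0.84 356 207 [640. -18.  21.]
nest_large 0.55 301 280 [474. 108.  20.]
nest_small 0.56 234 257 [529. 258.  20.]
nest_small 0.25 429 187 [ 685. -189.   20.]
clamp_hinge 0.87 267 240 [561. 182.  51.]
clamp_handle 0.97 240 273 [486. 231.  86.]
clamp_handle 0.36 357 204 [631. -16.  86.]
fixture 0.81 273 265 [511. 173.   0.]
clip_clamp 0.57 350 296 [438.  -1.   0.]
yarn_spool 0.59 419 210 [ 636. -168.    0.]
yarn_spool 0.55 242 268 [506. 243.   0.]
steel_thimble 0.53 430 186 [ 693. -197.    0.]
side [245. 851. 474.] 546.8970132900982 0.029231256169784756
lever_boss 0.66 341 257 [594.  -3.   0.]
lever_tip 0.88 276 233 [757. -43.   0.]
lever_balance 0.71 319 239 [647. -16.  21.]
nest_large 0.91 378 289 [480. 111.  20.]
nest_small 0.57 305 331 [534. 267.  20.]
clamp_hinge 0.66 315 283 [558. 189.  51.]
clamp_handle 0.57 345 283 [494. 225.  86.]
fixture 0.48 354 224 [ 632. -160.    0.]
fixture 0.39 318 240 [665. -48.   0.]
clip_clamp 0.82 422 279 [434.  10.   0.]
yarn_spool 0.6 356 223 [ 628. -163.    0.]
steel_thimble 0.67 332 213 [ 699. -194.    0.]
1.2 [ 148.72114914 -632.72926248  231.26578534] [-3.10484326e-05  9.93343106e-01  1.15193199e-01 -8.80614439e-06]
```

View pics/top0.png

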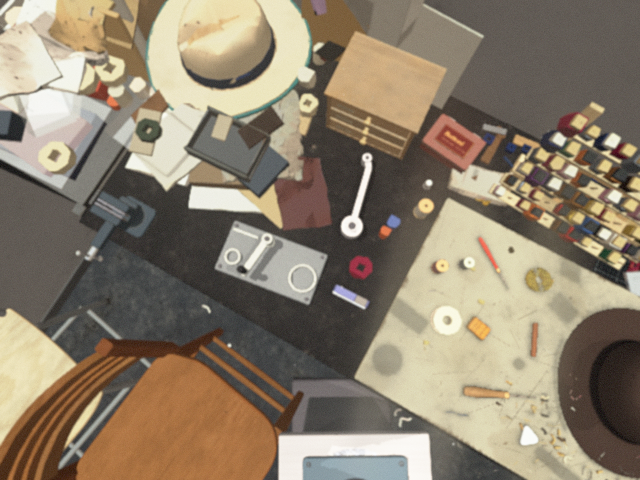

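View pics/side0.png

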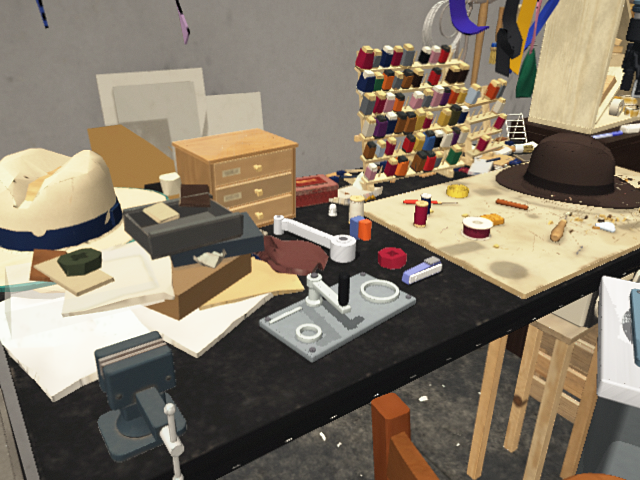

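The top view shows the grey fixture at about (272,262), its clamp arm pointing roughly along +y with the handle at (240,270). The lever runs from the boss at (351,228) to the tip at (367,158), in front of the drawer chest. The side view agrees with this. The bystanders are to the right at about (425,205), (428,183) and (350,296). I'll move over the fixture by way of a wide arc.

```bash
python3 -m jog '[[[0,0,-0.37,0.92,-0.64,-0.12,-1],[0,0,-0.37,0.92,-0.64,-0.12,-1],[0,0,-0.37,0.92,-0.64,-0.12,-1],[0,0,-0.37,0.92,-0.64,-0.12,-1],[0,0,-0.37,0.92,-0.64,-0.12,-1],[0,0,-0.37,0.92,-0.64,-0.12,-1],[0,0,-0.37,0.92,-0.64,-0.12,-1],[0,0,-0.37,0.92,-0.64,-0.12,-1],[0,0,-0.37,0.92,-0.64,-0.12,-1],[0,0,-0.37,0.92,-0.64,-0.12,-1],[0,0,-0.37,0.92,-0.64,-0.12,-1],[0,0,-0.37,0.92,-0.64,-0.12,-1]]]' 20
cat >> h.py <<'E'
from scipy.spatial.transform import Rotation as Ro
def state():
    s=manip.observe(); q=np.array(s['ee_rot']); R=Ro.from_quat(q[[1,2,3,0]]).as_matrix()
    return s,np.array(s['tool_pos']),R
def row(target,yaw_y):
    """row to reach target TCP, tool down, tool y at world angle yaw_y deg"""
    s,p,R=state(); d=R.T@(np.array(target)-p)/400
    a=np.radians(yaw_y); y=np.array([np.cos(a),np.sin(a),0]); z=np.array([0,0,-1.]); x=np.cross(y,z)
    rv=Ro.from_matrix(R.T@np.stack([x,y,z],1)).as_rotvec()/np.pi
    return np.r_[rv,d].round(4)
E
python3 - <<'E'
from h import *
s,p,R=state();print(s['clock'],p.round(),s['joint_pos'],R[:,1]); print(row([500,170,280],57.7))
E
```

```text
clock: 2.2
tool_pos: [454.3, -292.1, 280.7]
ee_rot: [0.001, 0.763, 0.646, 0.003]
contact_force: [0.9, 0.0, 0.3]
gripper_width: 85.4
gripper_force: 0.0
2.2 [ 454. -292.  281.] [ 0.82632765  0.32578234 -0.41727859  1.75966435  0.14252235  1.08293586
  0.19560866] [ 0.98617472 -0.16564393  0.00463745]
[ 0.0019 -0.     -0.3735  1.1581 -0.0786  0.0051]
```

```bash
python3 -m jog '[[[0,0,-0.36,0.98,-0.07,0,-1],[0,0,-0.36,0.98,-0.07,0,-1],[0,0,-0.36,0.98,-0.07,0,-1],[0,0,-0.36,0.98,-0.07,0,-1],[0,0,-0.36,0.98,-0.07,0,-1],[0,0,-0.36,0.98,-0.07,0,-1],[0,0,-0.36,0.98,-0.07,0,-1],[0,0,-0.36,0.98,-0.07,0,-1],[0,0,-0.36,0.98,-0.07,0,-1],[0,0,-0.36,0.98,-0.07,0,-1],[0,0,-0.36,0.98,-0.07,0,-1],[0,0,-0.36,0.98,-0.07,0,-1]]]'
python3 - <<'E'
from h import *
c=viewer.read_camera('wrist'); cv2.imwrite('pics/w1.png',c['color'][:,:,::-1])
s,p,R=state();print(s['clock'],p.round(),R[:,1].round(3), px2ray(c,320,240)[0].round(),px2ray(c,320,240)[1].round(2))
for l,z in dict(nest_large=20,nest_small=20,clamp_hinge=51,clamp_handle=86,fixture=0,lever_boss=0).items():
    for q in spotter.tip_of(c,l)[:2]:
        v,u=q['at'][0]*480,q['at'][1]*640
        print(l,round(q['score'],2),round(u),round(v),at_z(c,u,v,z).round())
E
```

```text
clock: 3.2
tool_pos: [490.0, 92.0, 279.2]
ee_rot: [-0.0, 0.303, 0.953, -0.0]
contact_force: [0.4, -0.1, -0.1]
gripper_width: 85.4
gripper_force: 0.0
3.25 [490.  91. 279.] [ 0.58   0.815 -0.001] [427. 139. 421.] [ 0.25 -0.16 -0.95]
nest_large 0.55 322 181 [481. 109.  20.]
nest_small 0.88 473 135 [531. 261.  20.]
clamp_hinge 0.61 298 307 [572.  14.  51.]
clamp_handle 0.93 452 121 [494. 231.  86.]
fixture 0.79 393 162 [511. 181.   0.]
lever_boss 0.68 298 308 [594.  -5.   0.]
lever_boss 0.68 474 135 [537. 267.   0.]
```

View pics/w1.png

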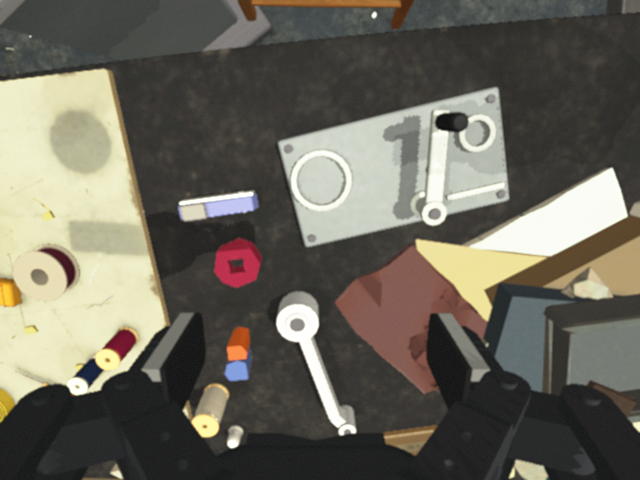

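The wrist view shows the plate corners at about (278,142), (499,88), (509,199) and (306,245), with the rings at (321,181) and (476,133). The bolt top is at (432,212), and the handle runs from (441,118) to (463,122). The lever boss top is at (297,323).

```bash
python3 - <<'E'
from h import *
from scipy.optimize import least_squares
c=viewer.read_camera('wrist')
obs=[((278,142),(-115,50,12)),((499,88),(115,50,12)),((509,199),(115,-70,12)),((306,245),(-115,-70,12)),((321,180.5),(-80,0,20)),((476,133),(85,10,20)),((432,212),(20,-50,63))]
P=[];F=[]
for (u,v),f in obs: P.append(at_z(c,u,v,f[2])[:2]);F.append(f[:2])
P=np.array(P);F=np.array(F,float)
def tr(x,F): a=x[2];return x[:2]+F@np.array([[np.cos(a),np.sin(a)],[-np.sin(a),np.cos(a)]])
r=least_squares(lambda x:(tr(x,F)-P).ravel(),[510,183,1.17],loss='soft_l1')
print(r.x,np.degrees(r.x[2]));print((tr(r.x,F)-P).round(1))
np.save('fix.npy',r.x)
H=tr(r.x,np.array([[20.,-50]]))[0]
for uv,z in (((441,119),56),((463,122),106)):
    h=at_z(c,*uv,z)[:2]; d=h-H
    print('hinge',H,'handle',h,np.hypot(*d),'theta',np.radians(90)+r.x[2]-np.arctan2(d[1],d[0]))
for uv,z in (((297,323),38.5),((346,429),36)): print('lever',at_z(c,*uv,z))
E
```

```text
[509.45374069 180.0149166    1.18571428] 67.93642384776537
[[-3.4 -0.4]
 [-2.5  1. ]
 [ 1.7 -0.3]
 [ 0.6 -3.4]
 [-1.  -0.5]
 [ 0.3  0.8]
 [ 2.7  1.1]]
hinge [563.30482502 179.76851001] handle [493.07986626 230.2633734 ] 86.49437012042266 theta 0.23831137292550109
hinge [563.30482502 179.76851001] handle [496.01811565 230.68432547] 84.3796274132042 theta 0.2626929334456882
lever [592.37160532  -5.88075097  38.5       ]
lever [750.14056523 -46.04445583  36.        ]
```

```bash
python3 - <<'E'
from h import *
print(row([494.5,230.5,150],54),row([494.5,230.5,70],54))
E
```

```text
[-1.000e-04  1.000e-04  3.000e-03  1.941e-01  2.914e-01  3.230e-01] [-1.000e-04  1.000e-04  3.000e-03  1.941e-01  2.915e-01  5.230e-01]
```

```bash
python3 -m jog '[[[0,0,0.003,0.194,0.291,0.2,-1],[0,0,0.003,0.194,0.291,0.2,-1],[0,0,0.003,0.194,0.291,0.2,-1],[0,0,0.003,0.194,0.291,0.3,-0.4],[0,0,0.003,0.194,0.291,0.38,-0.2],[0,0,0.003,0.194,0.291,0.45,0],[0,0,0.003,0.194,0.291,0.5,0],[0,0,0.003,0.194,0.291,0.52,0],[0,0,0.003,0.194,0.291,0.523,0],[0,0,0.003,0.194,0.291,0.523,0]]]' 20
python3 - <<'E'
from h import *
c=viewer.read_camera('wrist'); cv2.imwrite('pics/w2.png',c['color'][:,:,::-1])
E
```

```text
clock: 4.43
tool_pos: [494.8, 231.4, 70.8]
ee_rot: [0.0, 0.309, 0.951, 0.0]
contact_force: [-0.2, 0.3, 0.2]
gripper_width: 42.6
gripper_force: 0.0
```

View pics/w2.png

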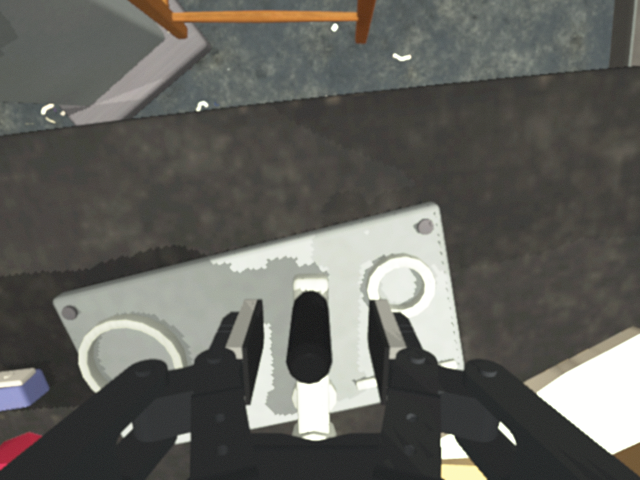

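The handle sits between the pads, at about (309,340) against a finger centre of 315. I'll close on it and work out the arc.

```bash
python3 -m jog '[[[0,0,0,0,0,0,0.8],[0,0,0,0,0,0,0.8],[0,0,0,0,0,0,0.8],[0,0,0,0,0,0,0.8],[0,0,0,0,0,0,0.8]]]' 20
python3 - <<'E'
from h import *
s,p,R=state(); print(s['gripper_width'],s['gripper_force'])
x,y,a=np.load('fix.npy'); H=np.array([563.3,179.8])
d=p[:2]-H; rad=np.hypot(*d); b0=np.arctan2(d[1],d[0]); th=np.pi/2+a-b0; print(rad,th, np.degrees(np.arctan2(R[1,1],R[0,1])))
y0=np.degrees(np.arctan2(R[1,1],R[0,1]))
for t in np.linspace(th,1.57,15)[1:]:
    b=np.pi/2+a-t
    print(row([*(H+rad*np.array([np.cos(b),np.sin(b)])),p[2]],y0-np.degrees(t-th)).round(3).tolist())
E
```

```text
clock: 4.9
tool_pos: [495.1, 231.4, 71.5]
ee_rot: [0.001, 0.309, 0.951, 0.0]
contact_force: [-1.4, -1.6, 7.5]
gripper_width: 15.5
gripper_force: 21.5
15.521431846859377 21.46277228370309
85.48246113536 0.2627164085283358 54.05697802604998
[0.0, 0.0, 0.03, -0.001, 0.02, 0.0]
[0.0, 0.0, 0.059, -0.004, 0.04, 0.0]
[0.001, 0.0, 0.089, -0.01, 0.059, 0.0]
[0.001, 0.0, 0.119, -0.016, 0.078, 0.0]
[0.001, 0.0, 0.149, -0.025, 0.096, 0.0]
[0.001, 0.0, 0.178, -0.035, 0.113, 0.0]
[0.001, 0.0, 0.208, -0.047, 0.129, 0.0]
[0.001, 0.0, 0.238, -0.06, 0.144, 0.0]
[0.001, 0.0, 0.268, -0.074, 0.158, 0.0]
[0.001, 0.0, 0.297, -0.09, 0.17, 0.0]
[0.001, 0.0, 0.327, -0.107, 0.181, 0.0]
[0.001, 0.0, 0.357, -0.125, 0.19, 0.0]
[0.001, 0.0, 0.386, -0.143, 0.197, 0.0]
[0.001, 0.0, 0.416, -0.162, 0.203, 0.001]
```

```bash
python3 -m jog '[[[0,0,0.03,-0.001,0.02,0,0.8],[0,0,0.059,-0.004,0.04,0,0.8],[0,0,0.089,-0.01,0.059,0,0.8],[0,0,0.119,-0.016,0.078,0,0.8],[0,0,0.149,-0.025,0.096,0,0.8],[0,0,0.178,-0.035,0.113,0,0.8],[0,0,0.208,-0.047,0.129,0,0.8],[0,0,0.238,-0.06,0.144,0,0.8],[0,0,0.268,-0.074,0.158,0,0.8],[0,0,0.297,-0.09,0.17,0,0.8],[0,0,0.327,-0.107,0.181,0,0.8],[0,0,0.357,-0.125,0.19,0,0.8],[0,0,0.386,-0.143,0.197,0,0.8],[0,0,0.416,-0.162,0.203,0,0.8],[0,0,0.416,-0.162,0.203,0,0.8],[0,0,0.416,-0.162,0.203,0,0.8]]]'
python3 - <<'E'
from h import *
s,p,R=state(); x,y,a=np.load('fix.npy'); H=np.array([563.3,179.8]); d=p[:2]-H
print(np.hypot(*d),np.pi/2+a-np.arctan2(d[1],d[0]),s['gripper_width'],s['gripper_force'])
E
```

```text
clock: 6.23
tool_pos: [595.4, 259.5, 71.5]
ee_rot: [0.0, 0.823, 0.568, 0.001]
contact_force: [-0.2, -1.1, 6.7]
gripper_width: 15.4
gripper_force: 21.4
85.93616459817757 1.5684139899548335 15.42405903352412 21.404301377478987
```

Next I release, rise, and move back a little to view the clamp and the lever.

```bash
python3 -m jog '[[[0,0,0,0,0,0,-0.2],[0,0,0,0,0,0,-0.2],[0,0,0,0,0,0,-0.2],[0,0,0,0,0,-0.1,-0.2],[0,0,0,0,0,-0.2,-0.2],[0,0,0,0,0,-0.3,-0.2],[0,0,0,0,0,-0.4,-0.2],[0,0,0,0,0,-0.4,-0.2]]]'
python3 - <<'E'
from h import *
s,p,R=state(); print(p)
print(row([600,60,250],-60),row([640,-18,250],-103))
E
```

```text
clock: 6.9
tool_pos: [598.1, 261.5, 239.0]
ee_rot: [0.001, 0.823, 0.568, 0.007]
contact_force: [0.9, 1.7, -0.2]
gripper_width: 51.2
gripper_force: 0.0
[598.07057828 261.53124293 239.03506762]
[ 0.0017 -0.0041  0.218  -0.4691  0.1834 -0.0305] [ 1.000e-04 -4.700e-03  4.569e-01 -6.160e-01  3.460e-01 -3.040e-02]
```

```bash
python3 -m jog '[[[0,0,0.457,-0.616,0.346,-0.03,-0.2],[0,0,0.457,-0.616,0.346,-0.03,-0.2],[0,0,0.457,-0.616,0.346,-0.03,-0.2],[0,0,0.457,-0.616,0.346,-0.03,-0.2],[0,0,0.457,-0.616,0.346,-0.03,-0.2],[0,0,0.457,-0.616,0.346,-0.03,-0.2],[0,0,0.457,-0.616,0.346,-0.03,-0.2],[0,0,0.457,-0.616,0.346,-0.03,-0.2],[0,0,0.457,-0.616,0.346,-0.03,-0.2],[0,0,0.457,-0.616,0.346,-0.03,-0.2],[0,0,0.457,-0.616,0.346,-0.03,-0.2],[0,0,0.457,-0.616,0.346,-0.03,-0.2],[0,0,0.457,-0.616,0.346,-0.03,-0.2]]]'
python3 - <<'E'
from h import *
c=viewer.read_camera('wrist'); t=viewer.read_camera('top')
crop=cv2.resize(t['color'][200:320,190:390],None,fx=3,fy=3,interpolation=cv2.INTER_CUBIC)
cv2.imwrite('pics/w3.png',c['color'][:,:,::-1]);cv2.imwrite('pics/t3.png',crop[:,:,::-1])
for l,z in dict(lever_boss=0,lever_tip=0,lever_balance=21).items():
    for q in spotter.tip_of(c,l)[:2]:
        v,u=q['at'][0]*480,q['at'][1]*640
        print(l,round(q['score'],2),round(u),round(v),at_z(c,u,v,z).round(1))
E
```

```text
clock: 7.98
tool_pos: [635.8, -20.2, 241.5]
ee_rot: [0.0, 0.993, -0.114, -0.0]
contact_force: [-0.5, -0.4, 0.8]
gripper_width: 50.9
gripper_force: 0.0
lever_boss 0.84 313 241 [593.5  -6.4   0. ]
lever_tip 0.62 313 67 [757.3 -44.1   0. ]
lever_balance 0.72 311 197 [643.6 -15.9  21. ]
```

View pics/w3.png

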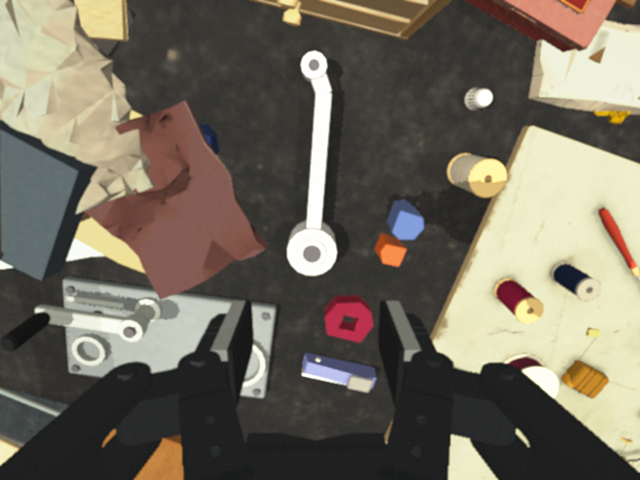

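View pics/t3.png

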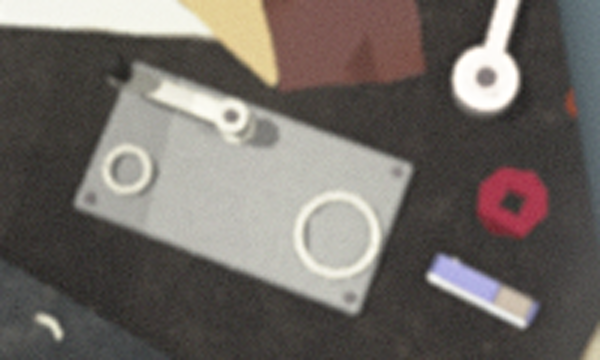

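The clamp arm now lies over the rib, parallel to the plate edge: in the top crop the arm runs (233,117)→(125,75) and the edge slopes the same. In the wrist view the boss top is at (312,252), the tip top at (314,65), and the bar runs from (316,215) to (323,105).

```bash
python3 - <<'E'
from h import *
c=viewer.read_camera('wrist')
g=c['color'].min(2)
print('clr',[ (np.where(g[v,290:350]>150)[0][[0,-1]]+290).tolist() for v in (200,180,160,140,120)])
B=at_z(c,312,252,38.5)[:2]; T=at_z(c,314,65,36)[:2]; print(B,T,np.hypot(*(T-B)))
yaw=np.arctan2(*(T-B)[::-1])-np.arctan2(10,165); print('yaw',np.degrees(yaw))
pts=[]
for v in range(110,205,5):
    w=np.where(g[v,290:350]>150)[0]+290; pts.append(at_z(c,(w[0]+w[-1])/2,v,32)[:2])
pts=np.array(pts);vx,vy,x0,y0=cv2.fitLine(pts.astype(np.float32),cv2.DIST_HUBER,0,.01,.01).ravel()
if vx<0: vx,vy=-vx,-vy
d=np.array([vx,vy]);q=np.array([x0,y0]);print('bar yaw',np.degrees(np.arctan2(vy,vx)))
g0=q+d*((B-q)@d+53); print('grasp',g0, 'off-axis of boss',(B-q)@np.array([-vy,vx]))
yy=np.degrees(np.arctan2(vy,vx))-90
print(row([*g0,60],yy),row([*g0,5],yy),yy)
E
```

```text
clr [[308, 322], [309, 324], [311, 326], [312, 327], [314, 329]]
[595.73445158  -5.96467782] [754.66835775 -44.7010674 ] 163.58635153299107
yaw -17.165670180410313
bar yaw -17.323292
grasp [646.54618276 -21.05417931] off-axis of boss -0.7248135308257274
[-0.000e+00  1.000e-04  2.410e-02  2.590e-02 -4.600e-03  4.549e-01] [-0.000e+00  1.000e-04  2.410e-02  2.600e-02 -4.600e-03  5.924e-01] -107.32329
```

```bash
python3 -m jog '[[[0,0,0.024,0.026,-0.005,0.1,-0.2],[0,0,0.024,0.026,-0.005,0.2,-0.2],[0,0,0.024,0.026,-0.005,0.3,-0.2],[0,0,0.024,0.026,-0.005,0.4,-0.2],[0,0,0.024,0.026,-0.005,0.45,0],[0,0,0.024,0.026,-0.005,0.5,0],[0,0,0.024,0.026,-0.005,0.54,0],[0,0,0.024,0.026,-0.005,0.57,0],[0,0,0.024,0.026,-0.005,0.585,0],[0,0,0.024,0.026,-0.005,0.587,0],[0,0,0.024,0.026,-0.005,0.587,0]]]'
python3 - <<'E'
from h import *
c=viewer.read_camera('wrist'); cv2.imwrite('pics/w4.png',c['color'][:,:,::-1])
E
```

```text
clock: 9.2
tool_pos: [647.1, -20.9, 7.7]
ee_rot: [-0.0, 0.989, -0.151, 0.0]
contact_force: [-0.5, -0.4, 0.5]
gripper_width: 42.4
gripper_force: 0.0
```

View pics/w4.png

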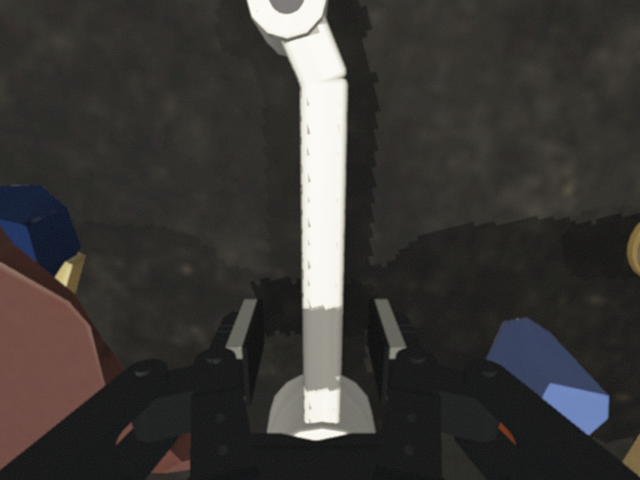

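The bar is aligned and nearly centred between the pads, at column 322 against about 315. I'll close with 80 N, then lift.

```bash
python3 -m jog '[[[0,0,0,0,0,0.006,0.5],[0,0,0,0,0,0.006,0.9],[0,0,0,0,0,0.006,0.9],[0,0,0,0,0,0.006,0.9],[0,0,0,0,0,0.006,0.9],[0,0,0,0,0,0.006,0.9]]]' 80
python3 -m jog '[[[0,0,0,0,0,-0.01,0.9],[0,0,0,0,0,-0.03,0.9],[0,0,0,0,0,-0.07,0.9],[0,0,0,0,0,-0.12,0.9],[0,0,0,0,0,-0.17,0.9],[0,0,0,0,0,-0.22,0.9],[0,0,0,0,0,-0.27,0.9],[0,0,0,0,0,-0.31,0.9],[0,0,0,0,0,-0.34,0.9],[0,0,0,0,0,-0.35,0.9],[0,0,0,0,0,-0.35,0.9]]]' 
python3 - <<'E'
from h import *
s,p,R=state(); print(s['moment'],s['contact_force'])
c=viewer.read_camera('wrist'); cv2.imwrite('pics/w5.png',c['color'][:,:,::-1])
c=viewer.read_camera('side'); print(row([499.4,155,150],-22))
E
```

```text
clock: 9.75
tool_pos: [647.3, -21.3, 5.8]
ee_rot: [0.0, 0.989, -0.151, 0.001]
contact_force: [-1.9, -1.6, 6.4]
gripper_width: 12.6
gripper_force: 79.2
clock: 10.67
tool_pos: [647.1, -20.7, 145.7]
ee_rot: [-0.0, 0.989, -0.151, 0.001]
contact_force: [0.6, 0.8, -6.4]
gripper_width: 12.9
gripper_force: 78.0
[ 0.01708419 -0.00118733  0.04033614] [ 0.57855571  0.76805156 -6.38107023]
[-3.000e-04  6.000e-04 -4.743e-01 -4.808e-01 -3.102e-01 -1.480e-02]
```

```bash
python3 -m jog '[[[0,0,-0.07,-0.06,-0.04,-0.01,0.9],[0,0,-0.1,-0.1,-0.065,-0.01,0.9],[0,0,-0.13,-0.14,-0.09,-0.01,0.9],[0,0,-0.165,-0.18,-0.115,-0.01,0.9],[0,0,-0.2,-0.22,-0.14,-0.01,0.9],[0,0,-0.235,-0.26,-0.165,-0.01,0.9],[0,0,-0.27,-0.3,-0.19,-0.01,0.9],[0,0,-0.305,-0.33,-0.215,-0.01,0.9],[0,0,-0.34,-0.37,-0.24,-0.01,0.9],[0,0,-0.375,-0.4,-0.265,-0.01,0.9],[0,0,-0.41,-0.44,-0.285,-0.01,0.9],[0,0,-0.44,-0.46,-0.3,-0.01,0.9],[0,0,-0.46,-0.475,-0.307,-0.01,0.9],[0,0,-0.474,-0.48,-0.31,-0.01,0.9],[0,0,-0.474,-0.48,-0.31,-0.01,0.9],[0,0,-0.474,-0.48,-0.31,-0.01,0.9]]]'
python3 - <<'E'
from h import *
s,p,R=state(); print(p,np.degrees(np.arctan2(R[1,1],R[0,1])))
print(row([500,155.3,90],-22),row([500,155.3,66],-22))
E
```

```text
clock: 12.1
tool_pos: [500.0, 154.5, 148.0]
ee_rot: [-0.0, 0.83, 0.558, -0.001]
contact_force: [0.6, 0.2, -5.1]
gripper_width: 12.5
gripper_force: 78.4
[500.02409944 154.46119318 148.04620168] -22.13444055559317
[-0.0004  0.0003 -0.0007  0.0021 -0.0007  0.1451] [-0.0004  0.0003 -0.0007  0.0021 -0.0006  0.2051]
```

```bash
python3 -m jog '[[[0,0,0,0.002,-0.001,0.03,0.9],[0,0,0,0.002,-0.001,0.07,0.9],[0,0,0,0.002,-0.001,0.11,0.9],[0,0,0,0.002,-0.001,0.15,0.9],[0,0,0,0.002,-0.001,0.18,0.9],[0,0,0,0.002,-0.001,0.2,0.9],[0,0,0,0.002,-0.001,0.205,0.9],[0,0,0,0.002,-0.001,0.205,0.9],[0,0,0,0.002,-0.001,0.205,0.9]]]'
python3 - <<'E'
from h import *
s,p,R=state(); print(p,R.round(4))
w=viewer.read_camera('wrist'); sd=viewer.read_camera('side'); t=viewer.read_camera('top')
cv2.imwrite('pics/w6.png',w['color'][:,:,::-1])
a=cv2.resize(sd['color'][200:380,230:470],(560,420),interpolation=cv2.INTER_CUBIC)
cv2.imwrite('pics/s6.png',a[:,:,::-1])
for c in (w,sd,t):
  for l,z in dict(lever_boss=60,lever_tip=60,nest_large=20,nest_small=20).items():
    for q in spotter.tip_of(c,l)[:1]:
        v,u=q['at'][0]*480,q['at'][1]*640
        print(l,round(q['score'],2),round(u),round(v),at_z(c,u,v,z).round(1))
E
```

```text
clock: 12.85
tool_pos: [501.0, 155.9, 67.3]
ee_rot: [0.0, 0.829, 0.559, 0.0]
contact_force: [0.2, -0.3, -4.7]
gripper_width: 12.4
gripper_force: 78.5
[500.98370563 155.9079541   67.27926915] [[ 3.757e-01  9.267e-01  8.000e-04]
 [ 9.267e-01 -3.757e-01  3.000e-04]
 [ 6.000e-04  6.000e-04 -1.000e+00]]
lever_tip 0.95 287 24 [533.7 263.2  60. ]
lever_boss 0.94 382 264 [482.   96.8  60. ]
lever_tip 0.57 308 306 [531.9 262.8  60. ]
nest_large 0.68 380 292 [474.6 115.7  20. ]
nest_small 0.84 306 331 [532.1 267.6  20. ]
nest_small 0.69 233 256 [532.  260.1  20. ]
```

View pics/w6.png

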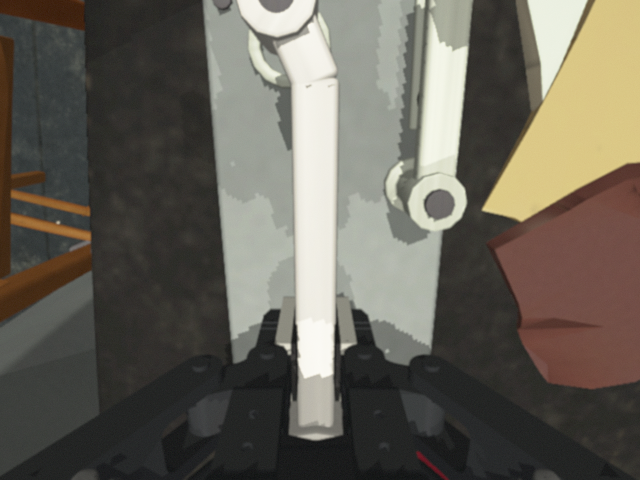

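View pics/s6.png

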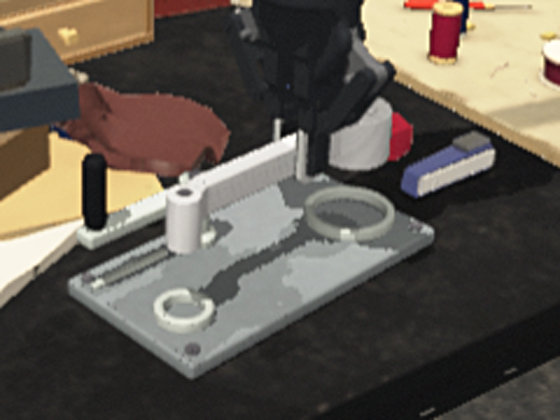

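The wrist view shows the bar straight along the tool, with the small boss at (278,5) over the small ring. In the side crop the small boss top is at (187,190), the small ring at (184,309), the large ring at (349,212), and the large boss is partly behind the fingers at (360,135). I'll compute the offsets.

```bash
python3 - <<'E'
from h import *
sd=viewer.read_camera('side'); k=240/560
f=lambda u,v,z: at_z(sd,230+u*k,200+v*k,z)
print('rings side',f(184,309,20),f(349,212,20))
print('tip top', f(187,190,97.5)); 
# tip bottom rim front and boss lower rim compare with predicted model
x,y=480.2+.5,106.2; 
S=f(184,309,20)[:2]; L=f(349,212,20)[:2]
def circ(cx,r,z,n=72):
    a=np.linspace(0,2*np.pi,n); return np.c_[cx[0]+r*np.cos(a),cx[1]+r*np.sin(a),np.full(n,z)]
for nm,c0,r,h,z0 in (('tip',S,11,36,61.5),('boss',L,24,36,61.5)):
    for z in (z0,z0+h):
        P=(proj(sd,circ(c0,r,z))-[230,200])/k
        print(nm,z,'u',P[:,0].min().round(),P[:,0].max().round(),'v',P[:,1].min().round(),P[:,1].max().round())
im=cv2.resize(sd['color'][200:380,230:470],(560,420),interpolation=cv2.INTER_CUBIC)
for c0,r,zz in ((S,11,(61.5,97.5)),(L,24,(61.5,97.5)),(S,19,(20,)),(L,32,(20,))):
    for z in zz: cv2.polylines(im,[np.round((proj(sd,circ(c0,r,z))-[230,200])/k).astype(int)],True,(255,0,0),1)
cv2.imwrite('pics/o6.png',cv2.resize(im[60:360,60:460],None,fx=2,fy=2)[:,:,::-1])
w=viewer.read_camera('wrist')
for l,z in dict(lever_boss=61.5,lever_tip=61.5).items(): pass
print('wrist tip top',at_z(w,280,2,97.5), 'ring small right/low edges',at_z(w,300,80,20))
E
```

```text
rings side [527.69892841 268.99383637  20.        ] [476.62405303 114.13426971  20.        ]
tip top [531.23478235 259.6081844   97.5       ]
tip 61.5 u 166.0 203.0 v 241.0 261.0
tip 97.5 u 166.0 204.0 v 189.0 208.0
boss 61.5 u 318.0 388.0 v 143.0 177.0
boss 97.5 u 320.0 393.0 v 96.0 128.0
wrist tip top [532.74024485 259.93273564  97.5       ] ring small right/low edges [530.17284322 248.21261722  20.        ]
```

View pics/o6.png

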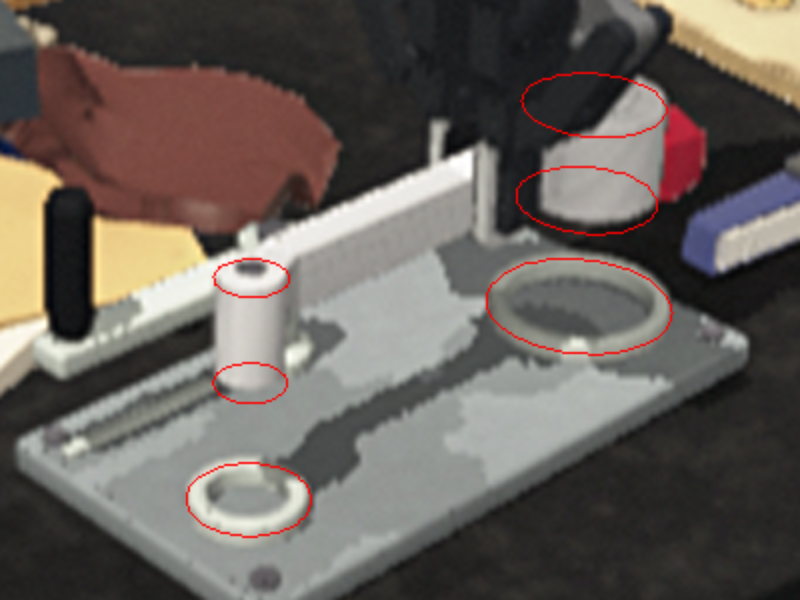

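The overlay shows the small boss top matching its predicted outline at (250,275). The large boss sits about 1.5 source px right of and 2.5 px above its predicted outline, so I'll check against the rings numerically in the wrist view.

```bash
cat > fit.py <<'E'
from h import *
def circ(cx,r,z,n=180):
    a=np.linspace(0,2*np.pi,n); return np.c_[cx[0]+r*np.cos(a),cx[1]+r*np.sin(a),np.full(n,z)]
def ringfit(c,c0,rads,z,mask=None,span=14):
    g=cv2.GaussianBlur(c['color'].mean(2).astype(np.float32),(0,0),.8)
    best=[]
    for dx in np.arange(-span,span+.1,1):
        for dy in np.arange(-span,span+.1,1):
            s=0;n=0
            for (r1,r2,sg) in rads:   # sg*(g at r1 - g at r2)
                A=proj(c,circ((c0[0]+dx,c0[1]+dy),r1,z)).astype(np.float32);B=proj(c,circ((c0[0]+dx,c0[1]+dy),r2,z)).astype(np.float32)
                ok=(A>2).all(1)&(A[:,0]<638)&(A[:,1]<478)&(B>0).all(1)
                if mask is not None:
                    ii=A[ok].astype(int); k=~mask[ii[:,1],ii[:,0]]; ok[np.where(ok)[0]]=k
                a=cv2.remap(g,A[ok,0],A[ok,1],1).ravel();b=cv2.remap(g,B[ok,0],B[ok,1],1).ravel()
                d=sg*(a-b); s+=np.clip(d,-40,40).sum(); n+=len(d)
            best.append((s/max(n,1),n,c0[0]+dx,c0[1]+dy))
    best.sort(reverse=True); b=np.array(best[:6]); return b[0,0].round(1),b[0,1],b[:,2:].mean(0).round(1)
E
python3 - <<'E'
from fit import *
s,p,R=state();print(p)
w=viewer.read_camera('wrist')
m=spotter.trace(w,'offset_lever'); mk=None
if m: mk=cv2.dilate(m[0]['mask'].astype(np.uint8),np.ones((9,9)))>0; print(m[0]['score'],m[0]['extent'],mk.sum())
print('wrist bolt',at_z(w,440,203,63)[:2],'exp',[563.3,179.8])
print('wrist small',ringfit(w,(531.8,261.8),[(17.5,20.5,1),(14.5,11.5,1)],20,mk))
sd=viewer.read_camera('side'); m=spotter.trace(sd,'offset_lever'); mk=cv2.dilate(m[0]['mask'].astype(np.uint8),np.ones((5,5)))>0 if m else None
print('side small',ringfit(sd,(531.8,264),[(17.5,20.5,1),(14.5,11.5,1)],20,mk))
print('side large',ringfit(sd,(480,110),[(30.5,33.5,1),(27.5,24.5,1)],20,mk))
a,y=np.radians(67.93),0
print('side bolt: see proj',proj(sd,[563.3,179.8,63]))
t=viewer.read_camera('top')
print('top small',ringfit(t,(531.8,262),[(17.5,21.5,1),(14.5,10.5,1)],20))
print('top large',ringfit(t,(480,106),[(30.5,34.5,1),(27.5,23.5,1)],20))
print('top tip',ringfit(t,(533,263),[(9.5,13,1)],96,None))
print('side tip',ringfit(sd,(533,263),[(9.5,12.5,1)],97.5,None))
E
```

```text
[500.46025102 155.68349383  66.8618583 ]
0.69 [0.3694, 0.0, 0.5309, 0.9181] 24978
wrist bolt [563.27475163 183.08241075] exp [563.3, 179.8]Traceback (most recent call last):
  File "<stdin>", line 7, in <module>
  File "fit.py", line 15, in ringfit
    a=cv2.remap(g,A[ok,0],A[ok,1],1).ravel();b=cv2.remap(g,B[ok,0],B[ok,1],1).ravel()
      ~~~~~~~~~^^^^^^^^^^^^^^^^^^^^^
cv2.error: OpenCV(4.12.0) /io/opencv/modules/imgproc/src/imgwarp.cpp:1703: error: (-215:Assertion failed) !_map1.empty() in function 'remap'
```

```bash
sed -i 's/^                a=cv2.remap/                if ok.sum()<5: continue\n                a=cv2.remap/; s/best.append(/if n>=40: best.append(/' fit.py
python3 - <<'E'
from fit import *
w=viewer.read_camera('wrist')
m=spotter.trace(w,'offset_lever'); mk=cv2.dilate(m[0]['mask'].astype(np.uint8),np.ones((9,9)))>0 if m else None
print('wrist small',ringfit(w,(531.8,261.8),[(17.5,20.5,1),(14.5,11.5,1)],20,mk))
sd=viewer.read_camera('side'); m=spotter.trace(sd,'offset_lever'); ms=cv2.dilate(m[0]['mask'].astype(np.uint8),np.ones((5,5)))>0 if m else None
print('side small',ringfit(sd,(531.8,264),[(17.5,20.5,1),(14.5,11.5,1)],20,ms))
print('side large',ringfit(sd,(480,110),[(30.5,33.5,1),(27.5,24.5,1)],20,ms))
t=viewer.read_camera('top')
print('top small',ringfit(t,(531.8,262),[(17.5,21.5,1),(14.5,10.5,1)],20))
print('top large',ringfit(t,(480,106),[(30.5,34.5,1),(27.5,23.5,1)],20))
print('side tip',ringfit(sd,(533,263),[(9.5,12.5,1)],97.5))
if m:
    M=m[0]['mask']; print(m[0]['score'],M[:,360:].sum())
    for v in range(215,285,4):
        r=np.where(M[v])[0]
        if len(r): print(v,r[0],r[-1],len(r))
E
```

```text
wrist small (np.float64(37.4), np.float64(79.0), array([532.3, 265.3]))
side small (np.float64(29.7), np.float64(360.0), array([530.3, 266. ]))
side large (np.float64(18.2), np.float64(360.0), array([478.3, 110.5]))
top small (np.float64(4.3), np.float64(360.0), array([535.6, 256.3]))
top large (np.float64(0.5), np.float64(360.0), array([492. ,  95.8]))
side tip (np.float64(23.0), np.float64(180.0), array([531.8, 251.8]))
0.7 577
243 391 394 4
247 388 398 11
251 385 399 15
255 380 398 19
259 354 398 30
263 345 397 38
267 336 396 46
271 325 392 51
275 317 356 40
279 310 348 39
283 302 340 39
```

```bash
python3 - <<'E'
from fit import *
s,p,R=state();print(p)
sd=viewer.read_camera('side'); g=sd['color'].astype(int)
d=np.array([.3757,.9267]);n=np.array([-d[1],d[0]])
boss=p[:2]-54.5*d; tip=boss+165*d+10*n; b=np.array([-4.1,2.5]); z=p[2]-5.8
print('boss',boss,'tip',tip,'z',z)
for nm,c0,r in (('boss',boss,24),('tip',tip,11)):
    for zz in (z,z+36):
        P=proj(sd,circ(c0+b,r,zz)); print(nm,zz.round(1),'u',P[:,0].min().round(1),P[:,0].max().round(1),'v',P[:,1].min().round(1),P[:,1].max().round(1))
print('row 258 u 388-404',g[258,388:404].mean(1).round().tolist()); print('row 266',g[266,388:404].mean(1).round().tolist())
for u in (375,382,388): print('col',u,'v 262-282',g[262:282,u].mean(1).round().tolist())
print('tip col 309 v 274-292',g[252:262,309].mean(1).round().tolist(),'bottom 292-..',g[300:322,309].mean(1).round().tolist())
print('tip row 300 u 294-326',g[296,294:326].mean(1).round().tolist())
c=proj(sd,[*(boss+b),z]);print(c,'jac dx,dy,dz',[(proj(sd,np.r_[boss+b,z]+10*e)-c).round(1).tolist() for e in np.eye(3)])
E
```

```text
[500.44184354 155.69290356  66.84705558]
boss [479.96619354 105.18775356] tip [532.68969354 261.85025356] z 61.04705558251959
boss 61.0 u 368.0 398.2 v 259.9 274.2
boss 97.0 u 369.2 400.0 v 240.1 253.6
tip 61.0 u 302.2 317.9 v 301.9 310.4
tip 97.0 u 302.3 318.4 v 279.7 287.8
row 258 u 388-404 [168.0, 163.0, 160.0, 162.0, 163.0, 161.0, 153.0, 147.0, 146.0, 129.0, 78.0, 70.0, 72.0, 73.0, 74.0, 73.0]
row 266 [170.0, 167.0, 161.0, 159.0, 155.0, 155.0, 144.0, 141.0, 136.0, 82.0, 72.0, 73.0, 74.0, 68.0, 57.0, 71.0]
col 375 v 262-282 [150.0, 152.0, 150.0, 154.0, 158.0, 156.0, 156.0, 159.0, 162.0, 132.0, 61.0, 34.0, 35.0, 35.0, 36.0, 44.0, 79.0, 118.0, 153.0, 161.0]
col 382 v 262-282 [172.0, 170.0, 168.0, 164.0, 164.0, 168.0, 170.0, 173.0, 174.0, 178.0, 162.0, 104.0, 41.0, 28.0, 27.0, 27.0, 22.0, 43.0, 120.0, 161.0]
col 388 v 262-282 [168.0, 170.0, 170.0, 172.0, 170.0, 170.0, 168.0, 165.0, 166.0, 169.0, 139.0, 61.0, 21.0, 24.0, 25.0, 26.0, 25.0, 19.0, 28.0, 111.0]
tip col 309 v 274-292 [87.0, 90.0, 91.0, 90.0, 86.0, 88.0, 87.0, 89.0, 84.0, 83.0] bottom 292-.. [199.0, 199.0, 198.0, 198.0, 197.0, 195.0, 194.0, 196.0, 186.0, 160.0, 147.0, 148.0, 150.0, 148.0, 149.0, 147.0, 148.0, 146.0, 148.0, 147.0, 149.0, 147.0]
tip row 300 u 294-326 [27.0, 23.0, 25.0, 22.0, 32.0, 41.0, 41.0, 91.0, 184.0, 198.0, 198.0, 206.0, 211.0, 207.0, 205.0, 201.0, 197.0, 192.0, 181.0, 172.0, 162.0, 142.0, 124.0, 126.0, 125.0, 109.0, 117.0, 103.0, 96.0, 100.0, 99.0, 100.0]
[[383.02999841 266.91600055]] jac dx,dy,dz [[[-5.9, -1.4]], [[-2.1, 2.7]], [[0.4, -5.5]]]
```

Both ends agree in the side view, so the lever is level. The net correction is about +3 mm along the bar and 1 mm down.

```bash
python3 -m jog '[[[0,0,0,0.003,0,0.001,0.9],[0,0,0,0.007,0,0.0025,0.9],[0,0,0,0.0075,0,0.0025,0.9],[0,0,0,0.0075,0,0.0025,0.9],[0,0,0,0.0075,0,0.0025,0.9],[0,0,0,0.0075,0,0.0025,0.9],[0,0,0,0.0075,0,0.0025,0.9],[0,0,0,0.0075,0,0.0025,0.9],[0,0,0,0.0075,0,0.0025,0.9],[0,0,0,0.0075,0,0.0025,0.9],[0,0,0,0.0075,0,0.0025,0.9],[0,0,0,0.0075,0,0.0025,0.9]]]'
python3 - <<'E'
from fit import *
s,p,R=state();print(p,R[2].round(4),abs(np.array(s['joint_vel'])).max(),s['gripper_force'],s['clock'])
sd=viewer.read_camera('side'); g=sd['color'].mean(2)
print('boss right',g[258,392:402].round().tolist(),'bottom',g[268:278,385].round().tolist(),'tip left',g[297,296:306].round().tolist(),'bot',g[304:314,309].round().tolist())
L=np.array([482.7,108.]);S=np.array([534.2,263.5]);b=np.array([-4.1,2.5])
for c0,r in ((L,24),(S,11)):
    P=proj(sd,circ(c0+b,r,60));Q=proj(sd,circ(c0+b,r,96)); print('want u',P[:,0].min().round(1),P[:,0].max().round(1),Q[:,0].max().round(1),'vmax',P[:,1].max().round(1))
E
```

```text
clock: 15.1
tool_pos: [501.6, 158.5, 65.9]
ee_rot: [-0.0, 0.829, 0.559, -0.0]
contact_force: [0.1, 0.2, -4.6]
gripper_width: 12.7
gripper_force: 78.5
[501.56448322 158.46315283  65.86169951] [-1.e-04 -0.e+00 -1.e+00] 0.003237193281077886 78.45742464065552 15.1
boss right [160.0, 154.0, 147.0, 141.0, 104.0, 75.0, 74.0, 74.0, 73.0, 75.0] bottom [170.0, 172.0, 172.0, 170.0, 169.0, 152.0, 96.0, 27.0, 21.0, 27.0] tip left [35.0, 37.0, 41.0, 61.0, 146.0, 192.0, 198.0, 203.0, 211.0, 209.0] bot [190.0, 188.0, 189.0, 188.0, 188.0, 189.0, 170.0, 146.0, 148.0, 148.0]
want u 365.7 395.9 397.7 vmax 275.2
want u 300.7 316.4 316.8 vmax 311.4
```

```bash
python3 -c "
from cell import manip
print(manip.finish_job())"
```

```text
the job is handed in; nothing more can be done
None
```

I handed the job in with the clamp swung to about 1.57 rad over the index rib and the lever held level and still, gripped at its balance point about 40 mm above the nest rings; by camera each boss is within roughly 2 mm of its ring centre. The clip, spool and thimble were not touched.

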